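# Stroke-test a brake master cylinder in the vice

## Task

Give the rebuilt brake master cylinder in the vice its bench stroke test: take the push tool from the wooden block, put its white nose into the bore and press the piston down, past the soft first stop, until it is firmly on the solid second stop, and hold it there at roughly 20 N for about a second; do not ram it (28 N is too much). Then ease the piston back up under the tool, without letting it snap back, until it is home against its circlip, and stand the tool fully back in its hole in the block. Leave the other things on the bench alone.

Things in the scene. Friction and masses are not known exactly. Their poses are not given: they have to be found in the camera images.
- push_tool: loose round push tool, 124 mm long, 0.14 kg, upright in the block's big hole; origin at the flat nose end, z up its axis. White nose rod 20 mm in diameter up to 60 mm, aluminium collar 34 mm in diameter from 60 to 66 mm, blue and black handle 26 mm in diameter from 66 to 124 mm: grip it just above the collar, where the fingertips can bear on the collar. Any grasp yaw will do
- block: fixed wooden tool block, 110 x 80 x 50 mm (x, y, z), origin at the centre of its underside. The tool's hole, 24 mm wide with a 3 mm chamfer and 40 mm deep, has its axis at x = 20 mm, y = 0; two small empty holes at x = -34 mm. It may stand on either side of the vice
- hole_floor (a point): centre of the floor of the tool's hole in the block, 10 mm above the bench and 40 mm below the block's top; the nose end of the tool rests here when it is fully back
- vise: fixed grey bench vice, about 250 mm long, jaws 100 mm wide with their top 126 mm above the bench; origin on the bench right under the axis of the clamped cylinder, screw handle towards its -x
- cylinder: bare aluminium tandem brake master cylinder, 145 mm tall, immovable, upright in the vice's jaws (how deep varies by 12 mm); origin at the centre of its lower end, z up the bore. Body 38 mm in diameter; flange, top at 113 mm, 98 mm over its two ears along y, 46 mm along x; spigot 37 mm in diameter above. Two pistons lie in series in the bore, each on its own spring: see piston
- bore_mouth (a point): centre of the bore's mouth at the top of the cylinder, 145 mm above its origin, about 0.21 to 0.22 m above the bench; z up. The bore is 24 mm in diameter, with a chamfer 4 mm deep that widens to 31 mm at the mouth; its axis is vertical
- piston: brass-coloured piston, 23 mm in diameter; origin at its flat top face, at rest 6 mm below the bore mouth. Pushed: light spring (2 to 7 N) to the soft first stop 10 to 30 mm down; there it all but stops until about 9 N; then a heavier spring (9 to 12 N) for 12 mm to the solid second stop, 23 to 43 mm down (some 8 N per mm). The stops' depth is hidden and differs each time. Left free it snaps up
- dish: bystander: loose round steel parts dish, 124 mm wide, 28 mm high, with a few bolts; origin at the centre of its underside; stands on the side of the vice opposite the block
- reservoir: bystander: loose cream plastic fluid reservoir, 50 x 125 x 42 mm with a black cap on top (58 mm high in all); origin at the centre of its underside
- spray_can: bystander: loose red spray can, 60 mm in diameter, 190 mm tall, standing; origin at the centre of its underside

How it is judged:
On the way, in this order (a step that is already met when the one before it is completed fails the run):
1. the tool's nose is in the bore and rests on the piston, which is still near home (contact force between push_tool and piston above 0.5 N and horizontal distance between push_tool and bore_mouth below 0.004 m and z of push_tool in the frame of bore_mouth below -0.004 m), for 0.02 s.
2. the tool holds the piston still on the solid second stop with more than 16 N for 0.7 s, at least 20 mm down (contact force between push_tool and piston above 16 N and z of piston in the frame of bore_mouth below -0.026 m and linear speed of piston below 0.01 m/s), for 0.7 s.
3. the piston is back home, within 1.5 mm of its rest place, and free of the tool (z of piston in the frame of bore_mouth above -0.0075 m and contact force between push_tool and piston below 0.3 N), for 0.1 s.
At the end, for the whole second after the job is handed in: The push tool stands in its hole in the block, its nose end within 4 mm of the hole's floor in height and 5 mm sideways, upright to 0.15 rad and at rest; the piston is home, its face no more than 7.5 mm below the bore mouth, and at rest (horizontal distance between push_tool and hole_floor below 0.005 m and z of push_tool in the frame of hole_floor below 0.004 m and angle between push_tool's own z axis and vertical below 0.15 rad and linear speed of push_tool below 0.02 m/s and z of piston in the frame of bore_mouth above -0.0075 m and linear speed of piston below 0.01 m/s); the robot touches nothing.
It fails at once if the tool presses on the piston with more than 28 N (contact force between push_tool and piston above 28 N).
It fails at once if the tool is forced against the cylinder with more than 28 N (contact force between push_tool and cylinder above 28 N).
It fails at once if the piston moves faster than 0.2 m/s (rammed down or left to snap back) (linear speed of piston above 0.2 m/s).
It fails at once if a bystander (dish, reservoir, spray can) is shifted by more than 20 mm or the can is tipped (distance of any of dish, reservoir, spray_can from where it was at the start of the episode above 0.02 m or angle between spray_can's own z axis and vertical above 0.3 rad).
It also fails if it takes over 72 s, if anything falls off the work surface, if the arm or the gripper's body presses on something with over 40 N, if the wrist force passes 120 N, or if a joint passes its speed limit or range.

## Robot

A 7-joint arm with a two-finger parallel gripper is mounted at the origin on the work surface. World frame = base frame: x ahead of the robot, y to its left, z up, the work surface at z = 0. Lengths are in m, angles in rad, forces in N, time in s.
With the tool pointing down it reaches from about 0.425 to 0.925 m from the base axis. Payload 6.8 kg.
Tool frame: the origin (TCP) lies midway between the tips of the shut fingers; the grasp point (between the pads) lies 19 mm behind it; z points along the fingers, y is the direction in which the jaws open and shut (so a half turn about z gives the same grasp; the last joint's range is limited). The gripper opens to 85 mm and grips with 20 to 120 N. Pads are 22 mm wide; open, the fingers measure 114 mm over their backs; the gripper's body (76 mm by 85 mm) begins 54 mm behind the grasp point. The pads swing forward as they close: fully open they stand 13 mm farther back than shut.
Start: joints at [-0.108, 0.477, 0.022, 1.555, -0.011, 1.109, -0.083], TCP at [0.675, 0, 0.231] pointing down, gripper open.
Joint ranges: [-2.96, 2.96], [-0.34, 2.1], [-1.41, 1.46], [0.24, 2.44], [-1.37, 4.51], [0.17, 1.92], [-2.96, 2.96]. Speed limits (rad/s): [2.39, 2.39, 3.14, 3.14, 3.14, 3.14, 3.14].

## Interface

Orientations are given as a unit quaternion [w, x, y, z].
In Python, from station import status, eyes, workorder gives the robot as it stands. The module is installed in compiled form; this text tells all that it offers.
- The arm moves only by the shell command python3 -m jog 'ROWS' [FORCE]. ROWS is text: rows parted by semicolons, each of 7 numbers parted by spaces: the shift along the tool's x, y, z in m, then the turn, a rotation vector about the tool's x, y, z in degrees, then the finger opening in m, from 0 to 0.0854. In form: dx dy dz rx ry rz jaw; .... A call has 1 to 5 rows; each row is the pose to reach, as a shift and turn from the pose commanded when the call began, along the tool's axes at that moment; what a row does not reach only later rows make up. A row lasts 1/10 s, in which the tool goes at most 50 mm and 8.59 degrees, less where a joint would pass 70% of its speed; a pose out of reach is approached as far as the arm can. A call with a gripper value outside its range is refused whole. The fingers move at their own pace and stop on an object; FORCE is the grip in N (left out, the last holds). Time passes only in rows, so rows that repeat a pose let the fingers close. It gives the time, the measured TCP pose, the force and the opening at its end, in the units of the state.
- status.get_obs(): the state, without advancing time (a new reading comes with each control period).
- eyes.read_camera(name): name is "scene" or "side" or "wrist"; returns a dict with "image" (384x512x3 uint8, red, green, blue), "intrinsics" (3x3 intrinsics, pixels), "position" and "orientation" of the camera in the world. Camera axes: x right, y up, looking along -z (the intrinsics and any distortion apply to the point x, -y, -z); pixel columns grow to the right and rows downward; lengths in m; the calibration is good to about 2 mm. A picture is of the moment at which its call begins. There is no depth.
- workorder.hand_in(): hands the job in, once; it reports no verdict.
The state is a dict: "t": time; "q": joint angles; "joint_vel": joint speeds; "joint_torque": joint torques, N m; "eef_pos": TCP position; "tool_rot": TCP orientation; "contact_force": force on the tool from outside, world axes, zero at the start; "torque": the same for the moment, N m; "gripper_width": opening from 0.0 (shut) to 1.0 (fully open).
Only numpy, scipy, OpenCV 4.12 (cv2) and the standard library are available. Lean on these libraries where they do the work, as an engineer would, in place of code of your own. Each camera call takes 0.05 s, during which the arm holds its last target.

## Working session

There is one attempt and no reset: what is moved stays moved. The work goes in short steps, Python scripts to look and compute and a shell command to move; the robot and the scene stay as the last step left them, time stands still between calls to the robot, and variables do not carry over. Pictures are saved under pics/ and viewed, and the job is handed in when it is done.

```bash
mkdir -p pics; cat > h.py <<'E'
import numpy as np, cv2
from station import status, eyes, workorder
from scipy.spatial.transform import Rotation as R
def snap(name,fn):
    c=eyes.read_camera(name); im=c["image"]
    cv2.imwrite('pics/'+fn+'.png',im[:,:,::-1]); np.savez('pics/'+fn+'.npz',**{k:np.array(v) for k,v in c.items() if v is not None})
    return c
def crop(fn,u0,v0,w,h,s,out):
    im=cv2.imread('pics/'+fn+'.png')[v0:v0+h,u0:u0+w]
    cv2.imwrite('pics/'+out+'.png',cv2.resize(im,None,fx=s,fy=s,interpolation=cv2.INTER_CUBIC))
def load(fn): return np.load('pics/'+fn+'.npz')
def Rm(c):
    q=c["orientation"]; return R.from_quat([q[1],q[2],q[3],q[0]]).as_matrix()
def ray(c,u,v):
    K=c["intrinsics"]; d=np.array([(u-K[0,2])/K[0,0],-(v-K[1,2])/K[1,1],-1.]); return Rm(c)@d
def at_z(c,u,v,z):
    d=ray(c,u,v);p=np.array(c["position"]); return p+d*(z-p[2])/d[2]
def proj(c,P):
    K=c["intrinsics"]; x=Rm(c).T@(np.array(P)-c["position"]); return K[0,0]*x[0]/-x[2]+K[0,2], K[1,1]*x[1]/x[2]+K[1,2]
def st():
    o=status.get_obs(); print('t',round(o['t'],2),'p',np.round(o['eef_pos'],4),'q',np.round(o['tool_rot'],4),'F',np.round(o['contact_force'],2),'g',np.round(o['gripper_width'],3)); return o
E
python3 - <<'E'
from h import *
for n in("scene","side","wrist"):
    c=snap(n,n+'0'); print(n,c.keys(),c['intrinsics'],c['position'],c['orientation'])
o=st(); print(o)
E
```

```text
scene dict_keys(['image', 'intrinsics', 'position', 'orientation']) [[411.97176377   0.         254.09754656]
 [  0.         411.97176377 196.06220872]
 [  0.           0.           1.        ]] [ 0.89558651 -0.38603176  0.96654966] [0.91053611 0.25953485 0.09007578 0.30895309]
side dict_keys(['image', 'intrinsics', 'position', 'orientation']) [[390.03646205   0.         250.10144415]
 [  0.         390.03646205 193.25265551]
 [  0.           0.           1.        ]] [0.44831458 0.6481386  0.74656352] [-0.10514165 -0.05566197  0.39667144  0.91021907]
wrist dict_keys(['image', 'intrinsics', 'position', 'orientation']) [[320.17321254   0.         254.55699202]
 [  0.         320.17321254 190.74637467]
 [  0.           0.           1.        ]] [0.6748025  0.06803713 0.37419529] [ 9.90803204e-01 -1.35306751e-01  1.04562785e-03 -2.13534782e-05]
t 0.15 p [ 0.6746 -0.      0.2305] q [-5.000e-04  7.071e-01  7.071e-01 -5.000e-04] F [-0.06  0.03  0.27] g 1.002
{'t': 0.15, 'q': array([-0.10809638,  0.47763926,  0.02235259,  1.55620236, -0.01146762,
        1.10929371, -0.08309647]), 'joint_vel': array([-0.00177444, -0.00177825,  0.00057413, -0.00365498, -0.00152184,
        0.00061629, -0.00115824]), 'joint_torque': array([ 1.55385478e-03, -5.96924365e+01,  1.60940632e+00, -2.81490952e+01,
        1.26662746e-02,  6.56643446e-03,  5.58682734e-05]), 'eef_pos': array([ 6.74552758e-01, -2.08582685e-05,  2.30538995e-01]), 'tool_rot': array([-4.51540827e-04,  7.07097023e-01,  7.07116185e-01, -5.44290189e-04]), 'contact_force': array([-0.05946384,  0.02684401,  0.27029134]), 'torque': array([0.00555622, 0.03160294, 0.05268056]), 'gripper_width': 1.0016318264033417}
```

View pics/scene0.png

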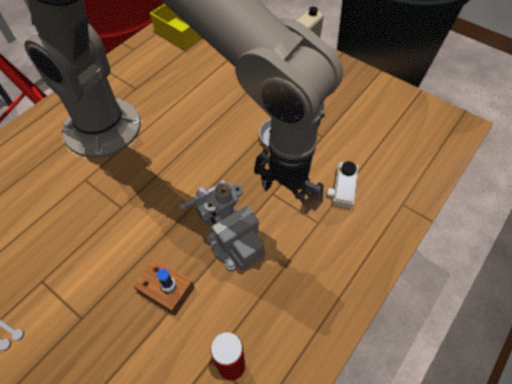

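View pics/side0.png

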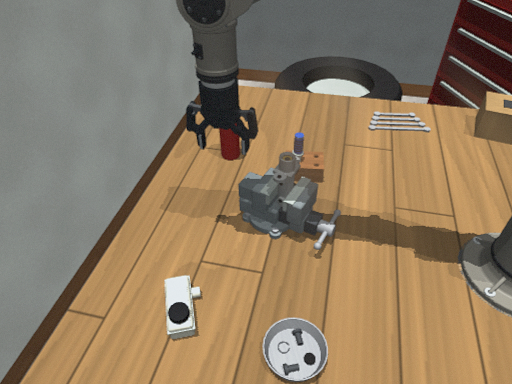

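View pics/wrist0.png

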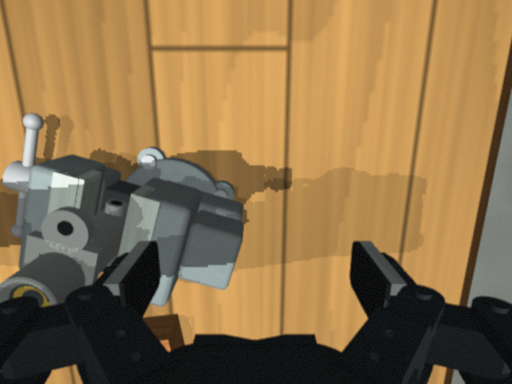

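```bash
python3 - <<'E'
from h import *
crop('scene0',120,170,160,120,5,'s0a'); crop('side0',230,120,120,90,6,'d0a')
E
```

```text
(no output)
```

View pics/s0a.png

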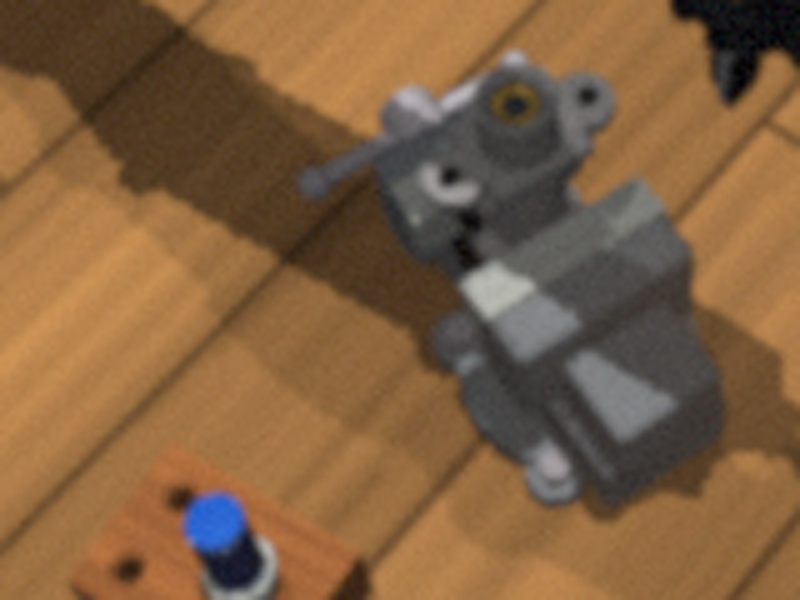

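View pics/d0a.png

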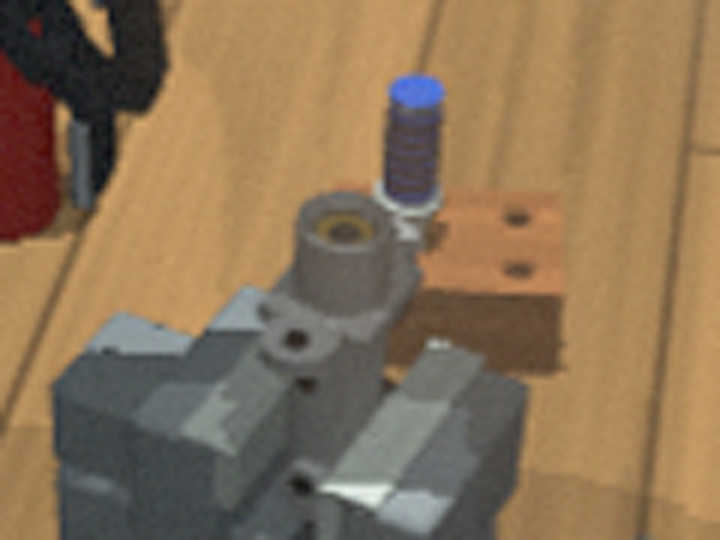

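```bash
cat >> h.py <<'E'
def tri(obs):
    A=np.zeros((3,3));b=np.zeros(3)
    for c,u,v in obs:
        d=ray(c,u,v);d/=np.linalg.norm(d);M=np.eye(3)-np.outer(d,d);A+=M;b+=M@np.array(c['position'])
    P=np.linalg.solve(A,b)
    print('tri',P.round(4),[np.round(np.array(proj(c,P))-(u,v),2) for c,u,v in obs]); return P
E
python3 - <<'E'
from h import *
s=load('scene0');d=load('side0');w=load('wrist0')
tri([(s,223,191),(d,287.8,157)])
P=tri([(s,162.8,274.2),(d,299.3,135.3)])
print(at_z(s,162.8,274.2,.134),at_z(d,299.3,135.3,.134))
print(at_z(s,223,191,.21),at_z(d,287.8,157,.21))
print(at_z(s,126/1,0,.21)*0, proj(w,P))
# jaw/vise directions: block holes
print(at_z(s,120+180/5,170+497/5,.05),at_z(s,120+128/5,170+568/5,.05))
print(at_z(d,230+517/6,120+217/6,.05),at_z(d,230+518/6,120+269/6,.05))
print('can top',at_z(s,228,342,.19)); 
E
```

```text
tri [ 0.5421 -0.046   0.2102] [array([-1.12, -0.47]), array([-1.14,  0.35])]
tri [ 0.54   -0.251   0.1321] [array([-0.72, -0.31]), array([-0.58,  0.21])]
[ 0.54247368 -0.25083242  0.134     ] [ 0.5382754  -0.24947518  0.134     ]
[ 0.54475455 -0.0453765   0.21      ] [ 0.53984827 -0.04799162  0.21      ]
[-0.  0.  0.] (np.float64(119.83959457560991), np.float64(433.9674991995919))
[ 0.48570474 -0.23835069  0.05      ] [ 0.49130467 -0.27800337  0.05      ]
[ 0.48716617 -0.2770637   0.05      ] [ 0.4820729  -0.23684028  0.05      ]
can top [ 0.7517506  -0.28148151  0.19      ]
```

```bash
python3 -m jog '-0.01 -0.03 -0.04 0 0 0 0.085; -0.025 -0.07 -0.07 0 0 0 0.085; -0.04 -0.11 -0.07 0 0 0 0.085; -0.05 -0.133 -0.07 0 0 0 0.085; -0.05 -0.133 -0.07 0 0 0 0.085'; python3 -m jog '0 0 0 0 0 0 0.085; 0 0 0 0 0 0 0.085'
python3 - <<'E'
from h import *
st(); c=snap('wrist','w1'); print(c['position'],c['orientation']); st()
E
```

```text
t: 0.65
eef_pos: [0.5392, -0.0523, 0.3018]
tool_rot: [0.0, 0.708, 0.706, -0.0]
contact_force: [0.7, -0.3, -0.1]
gripper_width: 0.996
t: 0.85
eef_pos: [0.5428, -0.0492, 0.3011]
tool_rot: [-0.0, 0.707, 0.707, 0.0]
contact_force: [-0.4, 0.2, -0.9]
gripper_width: 0.997
t 0.85 p [ 0.5428 -0.0492  0.3011] q [-0.000e+00  7.068e-01  7.075e-01  2.000e-04] F [-0.38  0.18 -0.94] g 0.997
[0.54282263 0.01876588 0.44491207] [ 9.90832959e-01 -1.35092241e-01  9.65225234e-05  3.52083566e-04]
t 0.9 p [ 0.5429 -0.0492  0.301 ] q [-1.000e-04  7.067e-01  7.076e-01  0.000e+00] F [-0.27  0.91  0.56] g 0.995
```

View pics/w1.png

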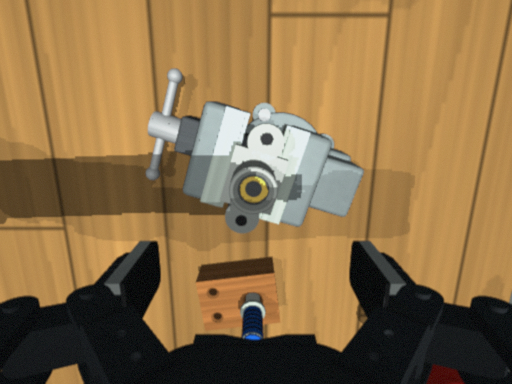

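```bash
python3 - <<'E'
from h import *
crop('w1',215,140,80,90,6,'w1a')
E
```

```text
(no output)
```

View pics/w1a.png

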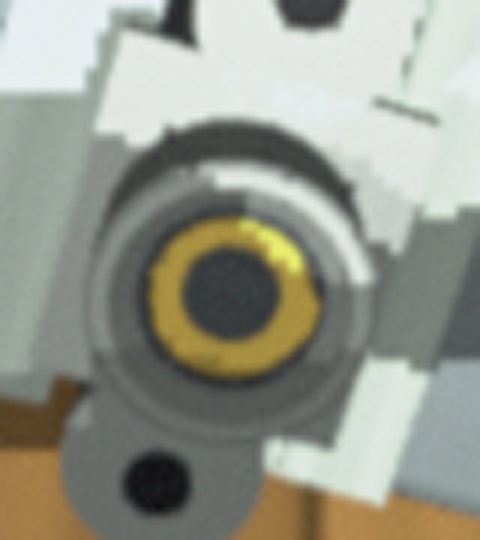

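```bash
python3 - <<'E'
from h import *
w=load('w1');s=load('scene0');d=load('side0')
for z in(.207,.21,.22): print(at_z(w,253.3,189.8,z),at_z(w,254.1,189.6,z-.006))
tri([(s,223,191),(d,287.8,157),(w,253.3,189.8),(w,253.3,189.8)])
E
```

```text
[ 0.54182976 -0.04658164  0.207     ] [ 0.54243669 -0.04806536  0.201     ]
[ 0.54184228 -0.04575762  0.21      ] [ 0.54244144 -0.04724337  0.204     ]
[ 0.54188401 -0.04301092  0.22      ] [ 0.54245726 -0.0445034   0.214     ]
tri [ 0.5419 -0.0458  0.2101] [array([-1.12, -0.54]), array([-1.09,  0.42]), array([0.14, 0.12]), array([0.14, 0.12])]
```

```bash
python3 -m jog '-0.05 0 0 0 0 0 0.085; -0.1 0 0 0 0 0 0.085; -0.15 0 0.02 0 0 0 0.085; -0.2 -0.003 0.05 0 0 0 0.085; -0.2 -0.003 0.05 0 0 0 0.085'; python3 -m jog '0 0 0 0 0 0 0.085; 0 0 0 0 0 0 0.085'
python3 - <<'E'
from h import *
c=snap('wrist','w2'); print(c['position'],c['orientation']); st()
E
```

```text
t: 1.4
eef_pos: [0.5368, -0.2554, 0.248]
tool_rot: [-0.001, 0.709, 0.705, -0.002]
contact_force: [-0.4, 0.7, -0.8]
gripper_width: 0.997
t: 1.6
eef_pos: [0.5402, -0.2482, 0.2513]
tool_rot: [-0.0, 0.706, 0.708, 0.0]
contact_force: [-0.5, 0.4, -0.2]
gripper_width: 0.992
[ 0.5401332  -0.18033513  0.39513518] [ 9.90882810e-01 -1.34724023e-01  3.19478474e-05  8.32208487e-04]
t 1.65 p [ 0.5405 -0.2477  0.2518] q [1.000e-04 7.060e-01 7.082e-01 7.000e-04] F [-0.85  0.23  0.16] g 0.995
```

View pics/w2.png

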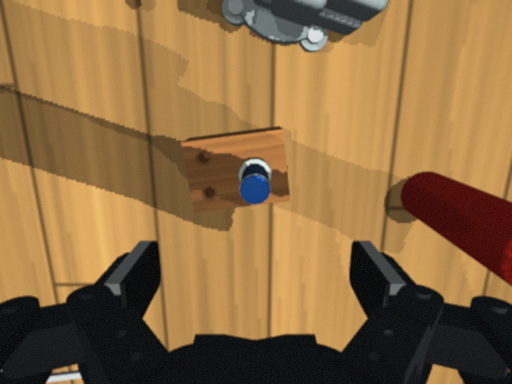

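```bash
python3 - <<'E'
from h import *
crop('w2',170,115,130,110,6,'w2a')
E
```

```text
(no output)
```

View pics/w2a.png

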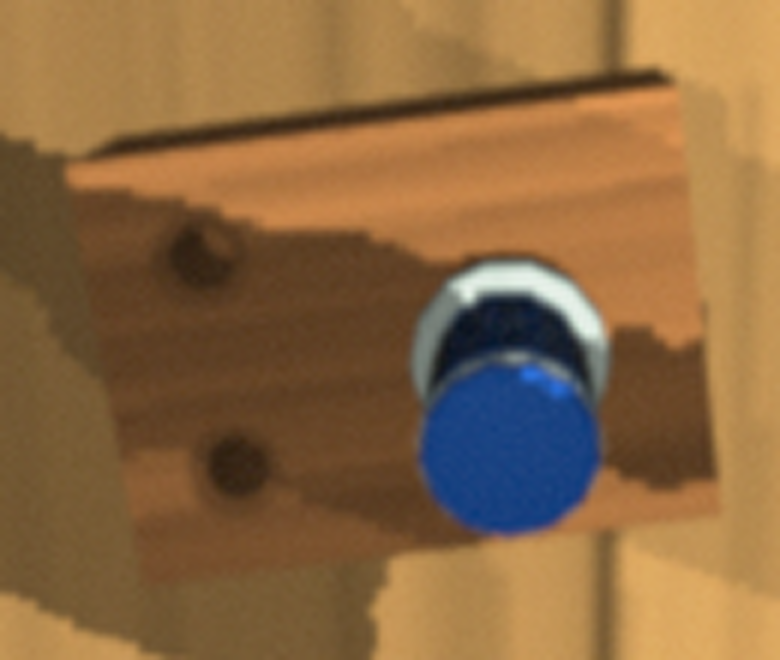

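```bash
python3 - <<'E'
from h import *
w=load('w2');s=load('scene0');d=load('side0')
f=lambda u,v:(170+u/6,115+v/6)
print('top',at_z(w,*f(510,446),.134),'collar',at_z(w,*f(510.5,357),.076))
C=[at_z(w,*f(*p),.05) for p in[(68,160),(678,85),(718,510),(145,582)]]
for c in C: print(c)
m=np.mean(C,0); ex=(C[1]-C[0]+C[2]-C[3]); print(np.linalg.norm(C[1]-C[0]),np.linalg.norm(C[2]-C[1])); ex/=np.linalg.norm(ex); print(np.degrees(np.arctan2(ex[1],ex[0])),'hole',m+.02*ex)
tri([(s,162.8,274.2),(d,299.3,135.3),(w,255,189.3)])
print([at_z(w,*f(*p),.05) for p in[(200,253),(238,466)]])
E
```

```text
top [ 0.54054924 -0.25144221  0.134     ] collar [ 0.54069513 -0.25155528  0.076     ]
[ 0.46152716 -0.2214398   0.05      ]
[ 0.57028463 -0.20804433  0.05      ]
[ 0.57979684 -0.28671332  0.05      ]
[ 0.47141186 -0.30120553  0.05      ]
0.10957932043791392 0.07924197629065445
7.318453926670728 hole [ 0.54059219 -0.25180306  0.05      ]
tri [ 0.5402 -0.2513  0.1322] [array([-0.78, -0.12]), array([-0.64,  0.09]), array([-0.42, -0.63])]
[array([ 0.48444684, -0.23817289,  0.05      ]), array([ 0.48989594, -0.27827359,  0.05      ])]
```

```bash
python3 -m jog '0 0 0 0 0 0 0.085; 0 0 0 0 0 0 0.085; 0 0 0 0 0 0 0.085'; python3 - <<'E'
from h import *
st()
E
```

```text
t: 1.95
eef_pos: [0.5395, -0.2492, 0.2519]
tool_rot: [0.0, 0.707, 0.708, 0.0]
contact_force: [-0.4, 0.7, -0.2]
gripper_width: 0.995
t 1.95 p [ 0.5395 -0.2492  0.2519] q [4.000e-04 7.066e-01 7.076e-01 3.000e-04] F [-0.38  0.71 -0.16] g 0.995
```

```bash
python3 -m jog '-0.002 0.001 0.045 0 0 0 0.085; -0.002 0.001 0.09 0 0 0 0.085; -0.002 0.001 0.12 0 0 0 0.085; -0.002 0.001 0.14 0 0 0 0.085; -0.002 0.001 0.155 0 0 0 0.085'; python3 -m jog '0 0 0.01 0 0 0 0.085; 0 0 0.02 0 0 0 0.085; 0 0 0.02 0 0 0 0.085; 0 0 0.02 0 0 0 0.085'
python3 - <<'E'
from h import *
st(); snap('side','d1');snap('scene','s1');crop('side0',0,0,1,1,1,'x'); crop('d1',230,90,160,120,5,'d1a');crop('s1',100,200,160,120,5,'s1a')
E
```

```text
t: 2.45
eef_pos: [0.5396, -0.2515, 0.0949]
tool_rot: [-0.001, 0.707, 0.707, -0.0]
contact_force: [-0.3, -0.4, -0.1]
gripper_width: 0.993
t: 2.85
eef_pos: [0.5405, -0.2521, 0.0768]
tool_rot: [0.0, 0.707, 0.707, 0.0]
contact_force: [0.2, -0.4, 0.8]
gripper_width: 0.995
t 2.85 p [ 0.5405 -0.2521  0.0768] q [4.000e-04 7.071e-01 7.071e-01 2.000e-04] F [ 0.18 -0.37  0.8 ] g 0.995
```

View pics/d1a.png

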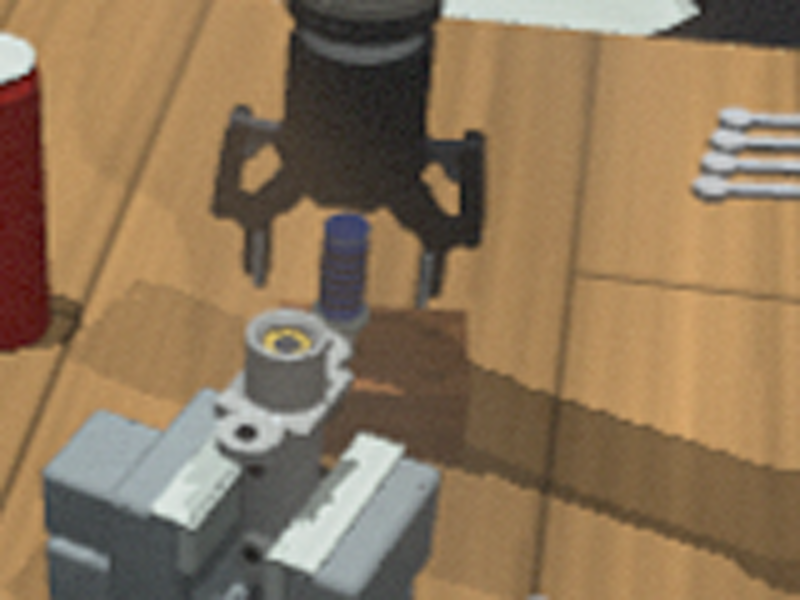

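View pics/s1a.png

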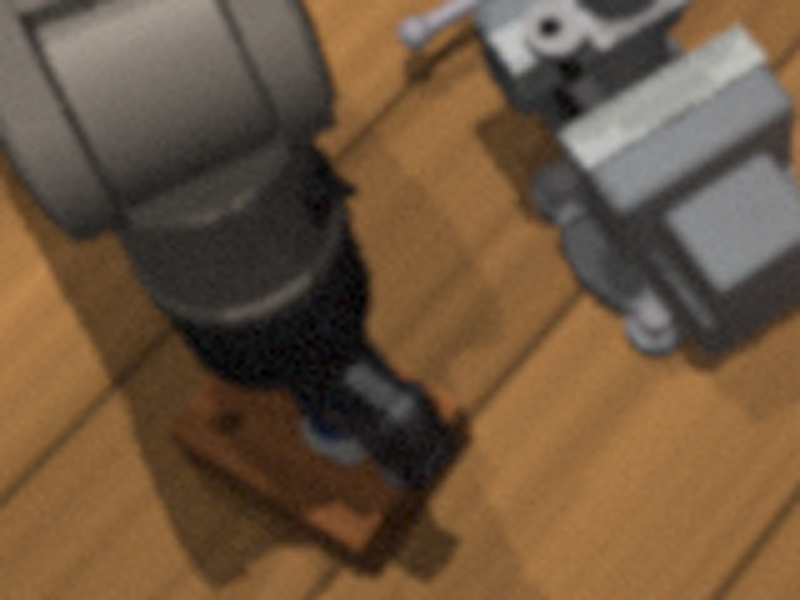

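```bash
python3 -m jog '0 0 0 0 0 0 0.03; 0 0 0 0 0 0 0.02; 0 0 0 0 0 0 0.01; 0 0 0 0 0 0 0.01; 0 0 0 0 0 0 0.01' 80; python3 -m jog '0 0 0 0 0 0 0.01; 0 0 0 0 0 0 0.01; 0 0 0 0 0 0 0.01; 0 0 0 0 0 0 0.01; 0 0 0 0 0 0 0.01'; 
python3 - <<'E'
from h import *
st()
E
```

```text
t: 3.45
eef_pos: [0.5404, -0.2521, 0.0767]
tool_rot: [0.0, 0.707, 0.707, 0.0]
contact_force: [0.1, 0.1, 3.0]
gripper_width: 0.288
t: 3.95
eef_pos: [0.5404, -0.2522, 0.0767]
tool_rot: [0.0, 0.707, 0.707, 0.0]
contact_force: [0.0, 0.1, 5.9]
gripper_width: 0.289
t 3.95 p [ 0.5404 -0.2522  0.0767] q [4.000e-04 7.071e-01 7.071e-01 2.000e-04] F [0.02 0.06 5.94] g 0.289
```

```bash
python3 -m jog '0 0 -0.01 0 0 0 0.01; 0 0 -0.025 0 0 0 0.01; 0 0 -0.045 0 0 0 0.01; 0 0 -0.08 0 0 0 0.01; 0 0 -0.12 0 0 0 0.01'; python3 -m jog '0 0 -0.04 0 0 0 0.01; 0 0 -0.08 0 0 0 0.01;  0 0 -0.105 0 0 0 0.01;  0 0 -0.105 0 0 0 0.01;0 0 -0.105 0 0 0 0.01'
python3 - <<'E'
from h import *
st(); snap('side','d2');snap('wrist','w3');crop('d2',230,30,160,120,5,'d2a');crop('w3',190,150,130,130,5,'w3a')
E
```

```text
t: 4.45
eef_pos: [0.5389, -0.2516, 0.1973]
tool_rot: [-0.001, 0.707, 0.707, -0.001]
contact_force: [0.7, 0.1, -1.0]
gripper_width: 0.286
t: 4.95
eef_pos: [0.5397, -0.2519, 0.3018]
tool_rot: [0.0, 0.707, 0.707, 0.0]
contact_force: [-0.5, 0.0, -2.4]
gripper_width: 0.286
t 4.95 p [ 0.5397 -0.2519  0.3018] q [3.000e-04 7.071e-01 7.071e-01 2.000e-04] F [-0.48  0.01 -2.37] g 0.286
```

View pics/d2a.png

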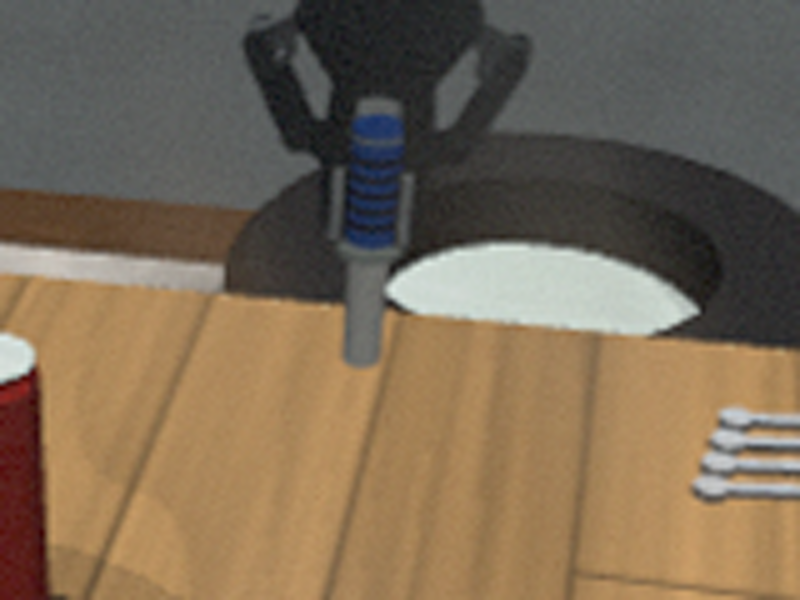

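View pics/w3.png

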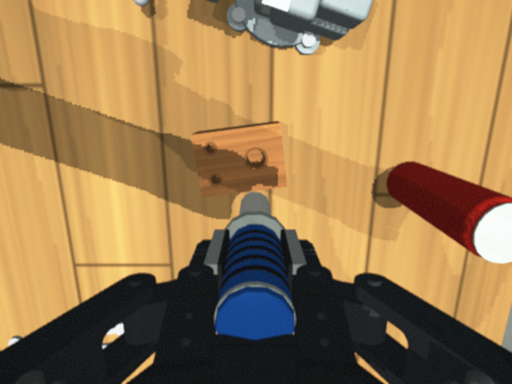

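```bash
python3 -m jog '0.04 0 0 0 0 0 0.01; 0.085 0 0 0 0 0 0.01; 0.13 0.001 0 0 0 0 0.01; 0.17 0.002 0 0 0 0 0.01; 0.195 0.002 0 0 0 0 0.01'; python3 -m jog '0.01 0 0 0 0 0 0.01; 0.01 0 0 0 0 0 0.01; 0.01 0 0 0 0 0 0.01; 0.01 0 0 0 0 0 0.01; 0.01 0 0 0 0 0 0.01'
python3 - <<'E'
from h import *
st(); snap('side','d3');snap('wrist','w4');snap('scene','s3');crop('d3',230,60,130,110,6,'d3a');crop('w4',200,130,110,110,6,'w4a');crop('s3',160,130,130,100,6,'s3a')
E
```

```text
t: 5.55
eef_pos: [0.541, -0.053, 0.2996]
tool_rot: [-0.002, 0.706, 0.709, -0.001]
contact_force: [0.6, 0.4, -1.1]
gripper_width: 0.288
t: 6.05
eef_pos: [0.5419, -0.0487, 0.3012]
tool_rot: [0.0, 0.708, 0.706, -0.0]
contact_force: [-0.5, 0.5, -0.8]
gripper_width: 0.289
t 6.05 p [ 0.5419 -0.0487  0.3012] q [ 1.000e-04  7.081e-01  7.062e-01 -2.000e-04] F [-0.5   0.48 -0.81] g 0.289
```

View pics/d3a.png

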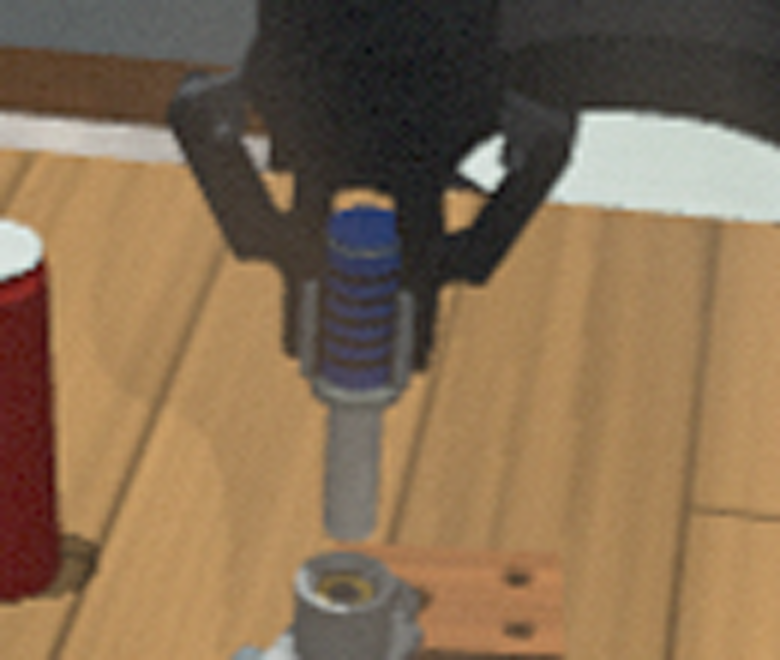

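View pics/w4a.png

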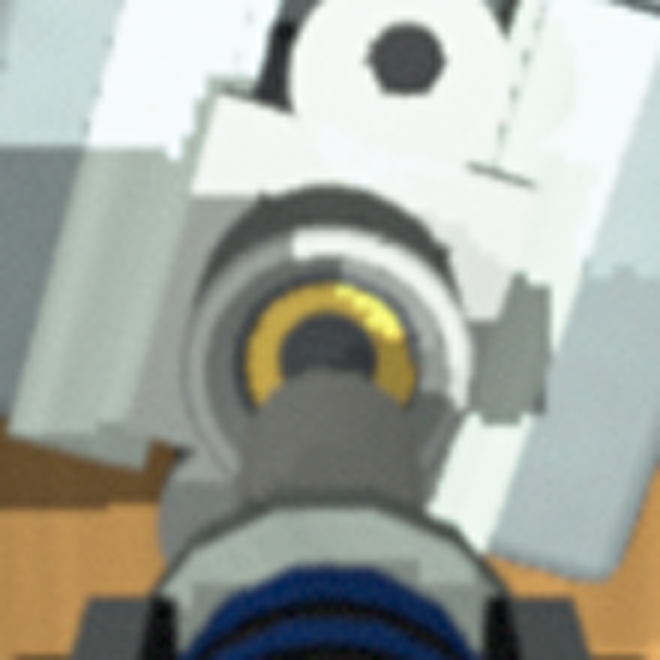

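View pics/s3a.png

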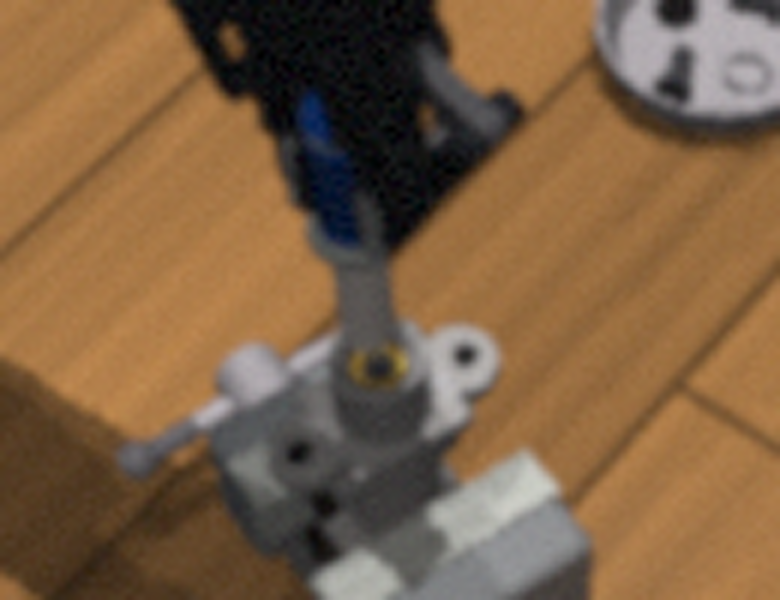

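```bash
python3 - <<'E'
from h import *
w=load('w4');s=load('s3');d=load('d3')
f=lambda u,v:(200+u/6,130+v/6)
zn=.3012-.0667
print('nose far edge',at_z(w,*f(331,370),zn),'->c y-0.010')
print('bore',at_z(w,*f(328,368),.21),'pist',at_z(w,*f(330,364),.204))
g=lambda u,v:(230+u/6,60+v/6)
print(g(350,528),g(345,580),'side nose near bottom',at_z(d,*g(350,528),zn),'rim',at_z(d,*g(346,583),.21))
print(w['position'])
print([proj(w,[.5419+.01*np.cos(a),-.0487+.01*np.sin(a),zn]) for a in(0,np.pi/2,np.pi)], f(420,0),f(240,0),f(331,370))
E
python3 -m jog '0 0 0 0 0 0 0.01; 0 0 0 0 0 0 0.01;0 0 0 0 0 0 0.01'
```

```text
nose far edge [ 0.54237782 -0.03958128  0.2345    ] ->c y-0.010
bore [ 0.54201527 -0.0462158   0.21      ] pist [ 0.54227174 -0.04735834  0.204     ]
(288.3333333333333, 148.0) (287.5, 156.66666666666669) side nose near bottom [ 0.5399265  -0.04849235  0.2345    ] rim [ 0.54003806 -0.04732388  0.21      ]
[0.54222267 0.01969686 0.44499837]
[(np.float64(268.9814272688089), np.float64(204.34395596557238)), (np.float64(254.4637067665322), np.float64(190.4249771103783)), (np.float64(240.02381959468798), np.float64(204.40974033312065))] (270.0, 130.0) (240.0, 130.0) (255.16666666666666, 191.66666666666666)
t: 6.5
eef_pos: [0.542, -0.047, 0.3013]
tool_rot: [0.0, 0.707, 0.707, 0.0]
contact_force: [0.3, 0.5, -2.3]
gripper_width: 0.285
```

```bash
python3 -m jog '0.001 0 0.008 0 0 0 0.01; 0.001 0 0.015 0 0 0 0.01; 0.001 0 0.019 0 0 0 0.01; 0.001 0 0.022 0 0 0 0.01;0.001 0 0.022 0 0 0 0.01'
python3 - <<'E'
from h import *
st(); snap('side','d4');snap('wrist','w5');snap('scene','s4');crop('d4',250,100,90,80,6,'d4a');crop('w5',200,130,110,110,6,'w5a');crop('s4',190,160,80,60,6,'s4a')
E
```

```text
t: 7.0
eef_pos: [0.5417, -0.046, 0.2787]
tool_rot: [-0.0, 0.707, 0.707, -0.0]
contact_force: [0.0, -0.3, -0.0]
gripper_width: 0.284
t 7.0 p [ 0.5417 -0.046   0.2787] q [-4.000e-04  7.071e-01  7.071e-01 -4.000e-04] F [ 0.   -0.26 -0.05] g 0.284
```

View pics/d4a.png

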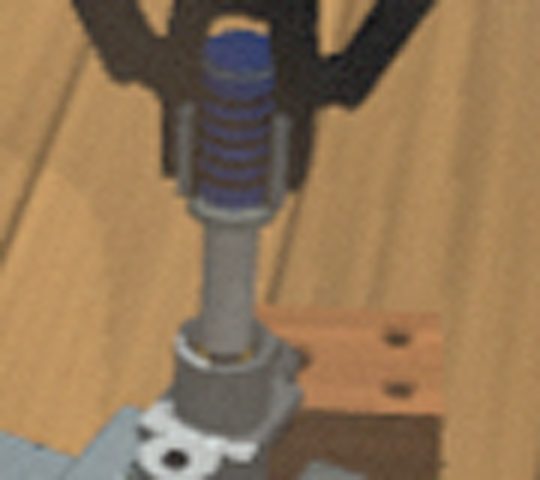

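View pics/w5a.png

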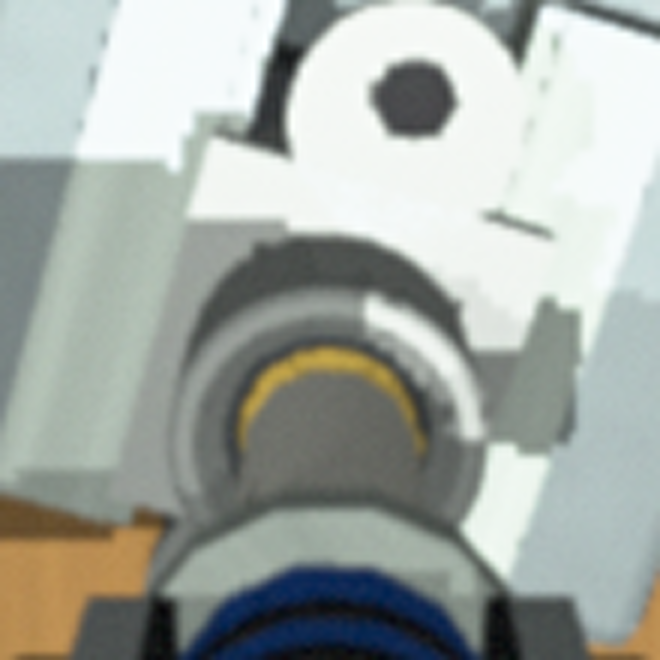

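View pics/s4a.png

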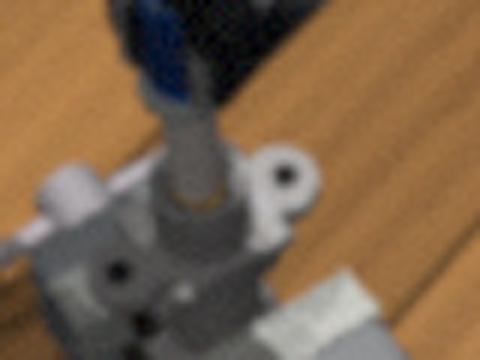

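```bash
python3 - <<'E'
from h import *
w=load('w5')
f=lambda u,v:(200+u/6,130+v/6)
print('nose c y',at_z(w,*f(331,372),.212)[1]-.010,'brass c y', at_z(w,*f(331,346),.204)[1]-.0115,'rim top', at_z(w,*f(331,288),.21)[1]-.0185, 'rim x',(at_z(w,*f(176,420),.21)+at_z(w,*f(486,420),.21))/2)
E
python3 -m jog '0 0 0.002 0 0 0 0.01;0 0 0.004 0 0 0 0.01;0 0 0.005 0 0 0 0.01;0 0 0.006 0 0 0 0.01;0 0 0.006 0 0 0 0.01'
```

```text
nose c y -0.047523533050224755 brass c y -0.04809678428461868 rim top -0.046660013970367425 rim x [ 0.54230874 -0.04387107  0.21      ]
t: 7.65
eef_pos: [0.5419, -0.046, 0.2731]
tool_rot: [-0.0, 0.707, 0.707, -0.0]
contact_force: [0.2, -0.0, -1.2]
gripper_width: 0.286
```

```bash
python3 -m jog '0 0 0.001 0 0 0 0.01;0 0 0.002 0 0 0 0.01;0 0 0.003 0 0 0 0.01;0 0 0.004 0 0 0 0.01;0 0 0.004 0 0 0 0.01'; python3 -m jog '0 0 0.001 0 0 0 0.01;0 0 0.002 0 0 0 0.01;0 0 0.003 0 0 0 0.01;0 0 0.004 0 0 0 0.01;0 0 0.004 0 0 0 0.01'
```

```text
t: 8.15
eef_pos: [0.5421, -0.046, 0.2693]
tool_rot: [0.0, 0.707, 0.707, 0.0]
contact_force: [-0.4, 0.3, 0.8]
gripper_width: 0.29
t: 8.65
eef_pos: [0.5421, -0.046, 0.2652]
tool_rot: [0.0, 0.707, 0.707, 0.0]
contact_force: [-0.3, -0.4, 1.6]
gripper_width: 0.285
```

```bash
python3 -m jog '0 0 0.0015 0 0 0 0.01;0 0 0.003 0 0 0 0.01;0 0 0.0045 0 0 0 0.01;0 0 0.006 0 0 0 0.01;0 0 0.006 0 0 0 0.01'; python3 -m jog '0 0 0.0015 0 0 0 0.01;0 0 0.003 0 0 0 0.01;0 0 0.0045 0 0 0 0.01;0 0 0.006 0 0 0 0.01;0 0 0.006 0 0 0 0.01'; python3 -m jog '0 0 0.0015 0 0 0 0.01;0 0 0.003 0 0 0 0.01;0 0 0.003 0 0 0 0.01'; python3 -c "
from h import *
st()"
```

```text
t: 9.15
eef_pos: [0.5421, -0.046, 0.2591]
tool_rot: [0.0, 0.707, 0.707, 0.0]
contact_force: [-0.2, -0.1, 2.6]
gripper_width: 0.284
t: 9.65
eef_pos: [0.5421, -0.046, 0.2535]
tool_rot: [0.0, 0.707, 0.707, 0.0]
contact_force: [-1.3, -0.4, 3.4]
gripper_width: 0.283
t: 9.95
eef_pos: [0.5422, -0.046, 0.2508]
tool_rot: [0.0, 0.707, 0.707, 0.0]
contact_force: [-1.9, 0.3, 8.4]
gripper_width: 0.281
t 9.95 p [ 0.5422 -0.046   0.2508] q [2.000e-04 7.071e-01 7.071e-01 2.000e-04] F [-1.85  0.28  8.4 ] g 0.281
```

```bash
python3 -m jog '0 0 0.001 0 0 0 0.01;0 0 0.002 0 0 0 0.01;0 0 0.003 0 0 0 0.01;0 0 0.003 0 0 0 0.01'; python3 -m jog '0 0 0.001 0 0 0 0.01;0 0 0.002 0 0 0 0.01;0 0 0.003 0 0 0 0.01;0 0 0.003 0 0 0 0.01'; python3 -m jog '0 0 0.001 0 0 0 0.01;0 0 0.002 0 0 0 0.01;0 0 0.002 0 0 0 0.01'
```

```text
t: 10.35
eef_pos: [0.5422, -0.046, 0.248]
tool_rot: [0.0, 0.707, 0.707, 0.0]
contact_force: [-2.7, -0.0, 8.5]
gripper_width: 0.281
t: 10.75
eef_pos: [0.5422, -0.046, 0.245]
tool_rot: [0.0, 0.707, 0.707, 0.0]
contact_force: [-2.3, -0.2, 8.5]
gripper_width: 0.289
t: 11.05
eef_pos: [0.5422, -0.046, 0.2431]
tool_rot: [0.0, 0.707, 0.707, 0.0]
contact_force: [-2.2, -0.0, 9.8]
gripper_width: 0.286
```

```bash
python3 -m jog '0 -0.0005 0.001 0 0 0 0.01;0 -0.0005 0.001 0 0 0 0.01'; python3 -m jog '0 0 0.001 0 0 0 0.01;0 0 0.001 0 0 0 0.01';  python3 -m jog '0 0 0.0005 0 0 0 0.01;0 0 0.0005 0 0 0 0.01'
```

```text
t: 11.25
eef_pos: [0.5421, -0.046, 0.2423]
tool_rot: [0.001, 0.707, 0.707, 0.001]
contact_force: [-1.7, -1.1, 9.7]
gripper_width: 0.282
t: 11.45
eef_pos: [0.5421, -0.046, 0.2414]
tool_rot: [0.001, 0.707, 0.707, 0.001]
contact_force: [-1.5, -0.3, 10.1]
gripper_width: 0.287
t: 11.65
eef_pos: [0.5422, -0.046, 0.2414]
tool_rot: [0.001, 0.707, 0.707, 0.001]
contact_force: [-2.9, 0.4, 13.4]
gripper_width: 0.284
```

```bash
python3 -m jog '0 0 0.0003 0 0 0 0.01;0 0 0.0003 0 0 0 0.01'; python3 -c "
from h import *
for i in range(1): print(status.get_obs()['contact_force'])"
```

```text
t: 11.85
eef_pos: [0.5422, -0.046, 0.2414]
tool_rot: [0.001, 0.707, 0.707, 0.001]
contact_force: [-3.7, -0.2, 15.9]
gripper_width: 0.289
[-3.68210748 -0.21910566 15.91176438]
```

```bash
python3 -m jog '0 0 0.0003 0 0 0 0.01;0 0 0.0003 0 0 0 0.01'; python3 -m jog '0 0 0 0 0 0 0.01'
```

```text
t: 12.05
eef_pos: [0.5423, -0.046, 0.2414]
tool_rot: [0.001, 0.707, 0.707, 0.001]
contact_force: [-4.6, 0.2, 18.2]
gripper_width: 0.287
t: 12.15
eef_pos: [0.5422, -0.046, 0.2413]
tool_rot: [0.001, 0.707, 0.707, 0.001]
contact_force: [-3.9, 0.1, 17.2]
gripper_width: 0.282
```

```bash
python3 -m jog '0 0 0.0002 0 0 0 0.01;0 0 0.0002 0 0 0 0.01;0 0 0.0002 0 0 0 0.01;0 0 0.0002 0 0 0 0.01;0 0 0.0002 0 0 0 0.01'; python3 -m jog '0 0 0 0 0 0 0.01;0 0 0 0 0 0 0.01;0 0 0 0 0 0 0.01;0 0 0 0 0 0 0.01;0 0 0 0 0 0 0.01';python3 -m jog '0 0 0 0 0 0 0.01;0 0 0 0 0 0 0.01;0 0 0 0 0 0 0.01;0 0 0 0 0 0 0.01;0 0 0 0 0 0 0.01'
```

```text
t: 12.65
eef_pos: [0.5423, -0.046, 0.2413]
tool_rot: [0.001, 0.707, 0.707, 0.001]
contact_force: [-5.1, -0.4, 19.0]
gripper_width: 0.287
t: 13.15
eef_pos: [0.5423, -0.046, 0.2413]
tool_rot: [0.001, 0.707, 0.707, 0.001]
contact_force: [-4.3, 0.9, 17.7]
gripper_width: 0.285
t: 13.65
eef_pos: [0.5423, -0.046, 0.2414]
tool_rot: [0.001, 0.707, 0.707, 0.001]
contact_force: [-3.9, -0.1, 18.6]
gripper_width: 0.288
```

```bash
python3 -c "
from h import *
snap('wrist','w6');snap('side','d6');st();crop('d6',250,100,90,80,6,'d6a')"
```

```text
t 13.75 p [ 0.5423 -0.046   0.2413] q [0.0008 0.7072 0.707  0.0009] F [-4.73  0.46 17.8 ] g 0.285
```

View pics/d6a.png

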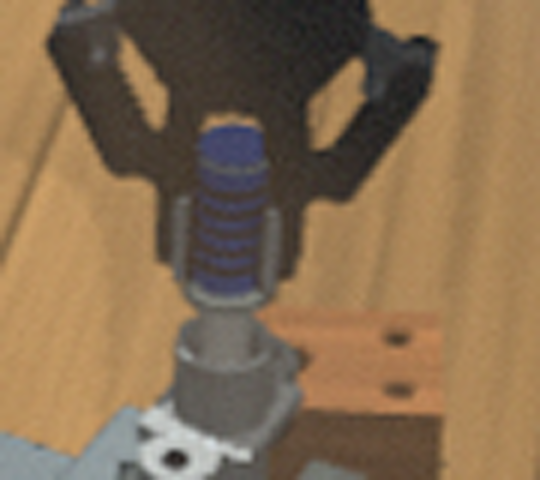

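```bash
python3 -m jog '0 0 0.0002 0 0 0 0.01;0 0 0.0002 0 0 0 0.01;0 0 0.0002 0 0 0 0.01;0 0 0.0002 0 0 0 0.01;0 0 0.0002 0 0 0 0.01'; python3 -m jog '0 0 0 0 0 0 0.01;0 0 0 0 0 0 0.01;0 0 0 0 0 0 0.01;0 0 0 0 0 0 0.01;0 0 0 0 0 0 0.01'
```

```text
t: 14.25
eef_pos: [0.5423, -0.046, 0.2413]
tool_rot: [0.001, 0.707, 0.707, 0.001]
contact_force: [-5.4, 0.0, 19.9]
gripper_width: 0.288
t: 14.75
eef_pos: [0.5423, -0.046, 0.2413]
tool_rot: [0.001, 0.707, 0.707, 0.001]
contact_force: [-5.1, 0.5, 19.4]
gripper_width: 0.284
```

```bash
python3 -m jog '0 0 -0.001 0 0 0 0.01;0 0 -0.0025 0 0 0 0.01;0 0 -0.004 0 0 0 0.01;0 0 -0.0055 0 0 0 0.01;0 0 -0.007 0 0 0 0.01'; python3 -m jog '0 0 -0.002 0 0 0 0.01;0 0 -0.004 0 0 0 0.01;0 0 -0.006 0 0 0 0.01;0 0 -0.008 0 0 0 0.01;0 0 -0.010 0 0 0 0.01'; python3 -m jog '0 0 -0.002 0 0 0 0.01;0 0 -0.004 0 0 0 0.01;0 0 -0.006 0 0 0 0.01;0 0 -0.008 0 0 0 0.01;0 0 -0.010 0 0 0 0.01'
```

```text
t: 15.25
eef_pos: [0.5421, -0.046, 0.2468]
tool_rot: [0.001, 0.707, 0.707, 0.001]
contact_force: [-1.0, 0.6, 9.7]
gripper_width: 0.288
t: 15.75
eef_pos: [0.542, -0.046, 0.2561]
tool_rot: [0.0, 0.707, 0.707, 0.0]
contact_force: [0.1, -0.6, 1.8]
gripper_width: 0.285
t: 16.25
eef_pos: [0.5414, -0.046, 0.2658]
tool_rot: [-0.0, 0.707, 0.707, -0.0]
contact_force: [2.0, 0.6, 1.6]
gripper_width: 0.285
```

```bash
python3 -m jog '0 0.0003 -0.001 0 0 0 0.01;0 0.0005 -0.002 0 0 0 0.01;0 0.0005 -0.003 0 0 0 0.01;0 0.0005 -0.004 0 0 0 0.01;0 0.0005 -0.005 0 0 0 0.01'; python3 -m jog '0 0 -0.001 0 0 0 0.01;0 0 -0.002 0 0 0 0.01;0 0 -0.003 0 0 0 0.01;0 0 -0.003 0 0 0 0.01'
python3 -c "
from h import *
st(); snap('wrist','w7'); crop('w7',200,130,110,110,6,'w7a');snap('side','d7');crop('d7',250,100,90,80,6,'d7a')"
```

```text
t: 16.75
eef_pos: [0.5415, -0.046, 0.2706]
tool_rot: [-0.0, 0.707, 0.707, -0.0]
contact_force: [-0.2, -0.1, 0.6]
gripper_width: 0.288
t: 17.15
eef_pos: [0.5421, -0.046, 0.2738]
tool_rot: [0.0, 0.707, 0.707, 0.0]
contact_force: [0.2, -0.2, -1.5]
gripper_width: 0.287
t 17.15 p [ 0.5421 -0.046   0.2738] q [0.     0.7071 0.7071 0.    ] F [ 0.25 -0.2  -1.47] g 0.287
```

View pics/w7a.png

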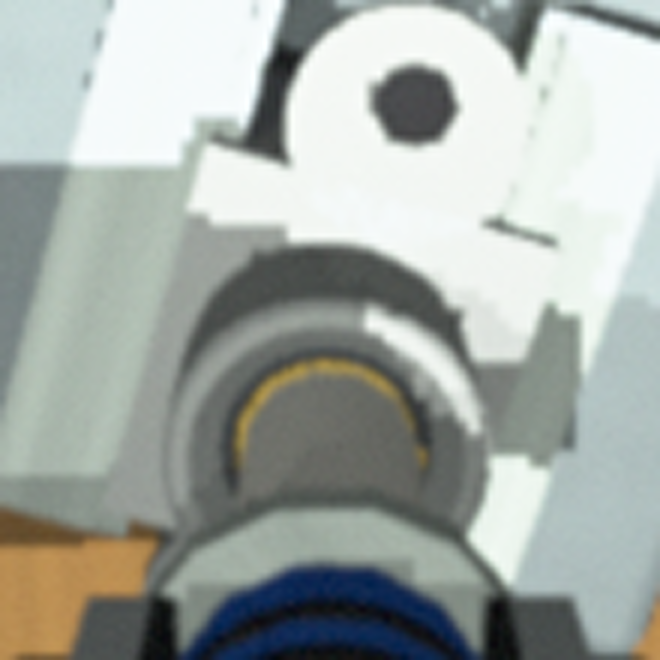

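View pics/d7a.png

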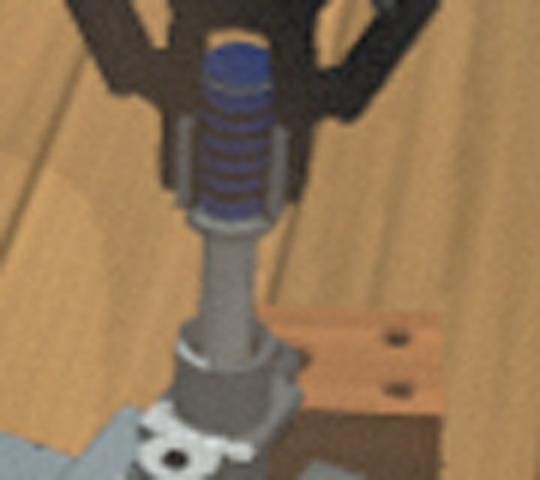

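```bash
python3 -m jog '0 0 -0.001 0 0 0 0.01;0 0 -0.003 0 0 0 0.01;0 0 -0.007 0 0 0 0.01;0 0 -0.013 0 0 0 0.01;0 0 -0.02 0 0 0 0.01'; python3 -m jog '0 0 -0.008 0 0 0 0.01;0 0 -0.008 0 0 0 0.01; 0 0 -0.008 0 0 0 0.01;0 0 -0.008 0 0 0 0.01'
python3 -c "
from h import *
st(); snap('wrist','w8'); crop('w8',190,130,130,110,6,'w8a')"
```

```text
t: 17.75
eef_pos: [0.542, -0.046, 0.2944]
tool_rot: [0.0, 0.707, 0.707, 0.0]
contact_force: [-0.6, 0.1, -0.9]
gripper_width: 0.291
t: 18.15
eef_pos: [0.5418, -0.046, 0.3016]
tool_rot: [-0.0, 0.707, 0.707, -0.0]
contact_force: [-0.7, 0.0, -2.0]
gripper_width: 0.288
t 18.15 p [ 0.5418 -0.046   0.3016] q [-2.000e-04  7.071e-01  7.071e-01 -1.000e-04] F [-0.7   0.04 -1.99] g 0.288
```

View pics/w8a.png

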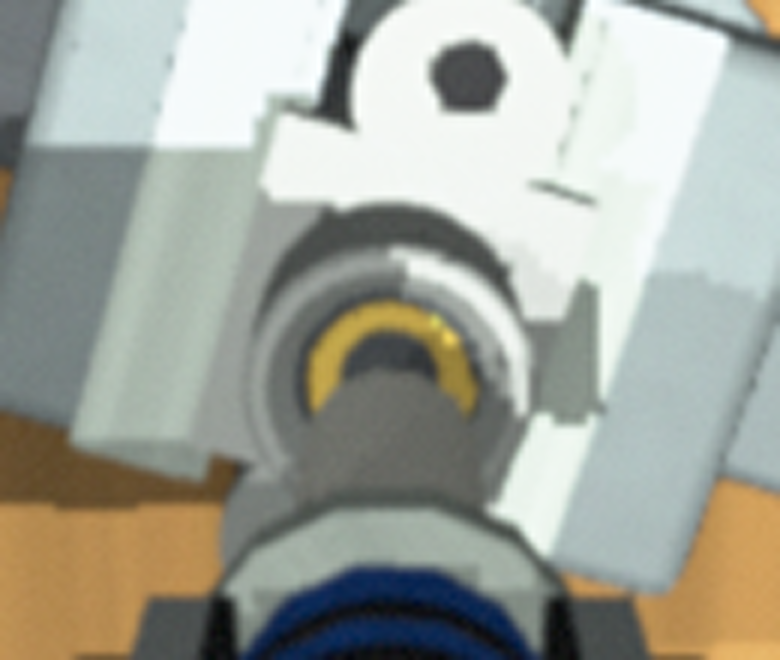

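```bash
python3 -m jog '-0.04 0 0 0 0 0 0.01; -0.085 0 0 0 0 0 0.01; -0.13 -0.001 0 0 0 0 0.01; -0.17 -0.001 0 0 0 0 0.01; -0.196 -0.0013 0 0 0 0 0.01'; python3 -m jog '-0.01 0 0.03 0 0 0 0.01; -0.01 0 0.07 0 0 0 0.01; -0.01 0 0.11 0 0 0 0.01; -0.01 0 0.14 0 0 0 0.01; -0.01 0 0.155 0 0 0 0.01'; python3 -m jog '0 0 0 0 0 0 0.01;0 0 0 0 0 0 0.01; 0 0 0 0 0 0 0.01;0 0 0 0 0 0 0.01'
python3 -c "
from h import *
st(); snap('wrist','w9'); crop('w9',190,110,130,110,6,'w9a');snap('side','d9');crop('d9',250,80,110,90,6,'d9a')
w=load('w9')
"
```

```text
t: 18.7
eef_pos: [0.5397, -0.2457, 0.3015]
tool_rot: [0.0, 0.708, 0.706, -0.001]
contact_force: [0.7, 0.1, -2.1]
gripper_width: 0.285
t: 19.2
eef_pos: [0.5389, -0.2512, 0.1435]
tool_rot: [-0.002, 0.707, 0.707, -0.001]
contact_force: [0.5, 0.4, -1.0]
gripper_width: 0.288
t: 19.6
eef_pos: [0.5418, -0.2524, 0.1485]
tool_rot: [0.001, 0.707, 0.707, 0.001]
contact_force: [-0.1, -0.2, -1.7]
gripper_width: 0.286
t 19.6 p [ 0.5418 -0.2524  0.1485] q [1.300e-03 7.071e-01 7.071e-01 7.000e-04] F [-0.09 -0.21 -1.65] g 0.286
```

View pics/w9a.png

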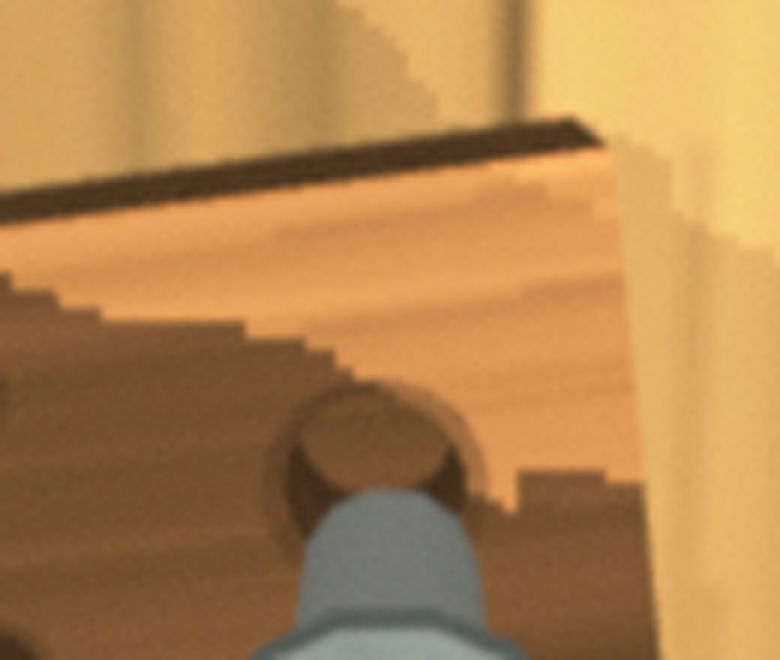

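View pics/d9a.png

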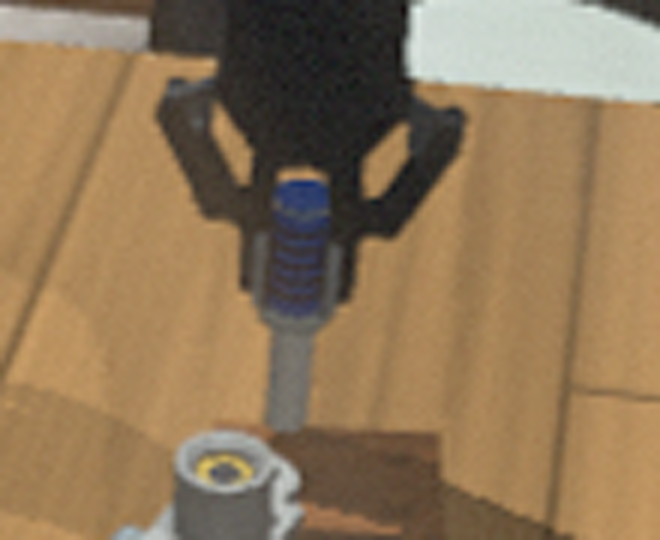

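```bash
python3 -m jog '0 0 0 0 0 0 0.01;0 0 0 0 0 0 0.01; 0 0 0 0 0 0 0.01;0 0 0 0 0 0 0.01'
python3 -c "
from h import *
st(); snap('wrist','w10'); crop('w10',190,110,130,110,6,'w10a'); st()
"
```

```text
t: 20.1
eef_pos: [0.5407, -0.252, 0.1468]
tool_rot: [-0.0, 0.707, 0.707, 0.0]
contact_force: [-0.4, -1.3, -1.7]
gripper_width: 0.287
t 20.1 p [ 0.5407 -0.252   0.1468] q [-0.      0.7071  0.7071  0.    ] F [-0.44 -1.25 -1.74] g 0.287
t 20.15 p [ 0.5407 -0.252   0.1467] q [-1.000e-04  7.071e-01  7.071e-01 -0.000e+00] F [-0.51  0.98  0.36] g 0.286
```

View pics/w10a.png

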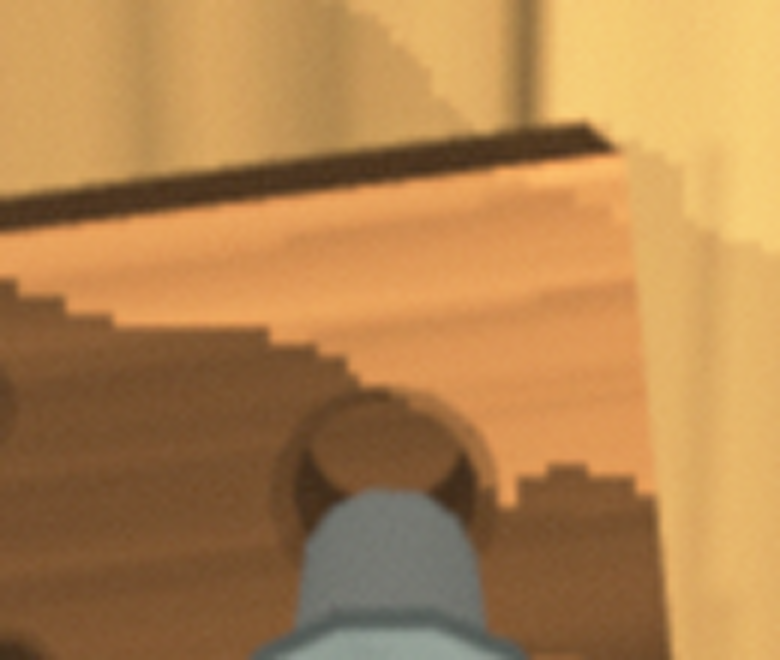

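```bash
python3 -c "
from h import *
w=load('w10'); f=lambda u,v:(190+u/6,110+v/6)
print('hole',at_z(w,*f(384.5,387),.05)-[0,.015,0],'nose',at_z(w,*f(391,489),.0800)-[0,.01,0])
"
python3 -m jog '0 -0.0006 0.01 0 0 0 0.01;0 -0.0006 0.02 0 0 0 0.01; 0 -0.0006 0.03 0 0 0 0.01;0 -0.0006 0.035 0 0 0 0.01; 0 -0.0006 0.035 0 0 0 0.01'
```

```text
hole [ 0.54029732 -0.25289534  0.05      ] nose [ 0.5410903  -0.25305372  0.08      ]
t: 20.65
eef_pos: [0.5394, -0.2516, 0.1104]
tool_rot: [-0.001, 0.707, 0.707, -0.001]
contact_force: [-0.7, 0.2, -1.2]
gripper_width: 0.281
```

```bash
python3 -m jog '0 0 0.006 0 0 0 0.01;0 0 0.012 0 0 0 0.01; 0 0 0.018 0 0 0 0.01;0 0 0.024 0 0 0 0.01; 0 0 0.028 0 0 0 0.01';python3 -m jog '0 0 0.002 0 0 0 0.01;0 0 0.004 0 0 0 0.01; 0 0 0.005 0 0 0 0.01; 0 0 0.005 0 0 0 0.01'; python3 -m jog '0 0 0.001 0 0 0 0.01; 0 0 0.001 0 0 0 0.01'
```

```text
t: 21.15
eef_pos: [0.5399, -0.2519, 0.0831]
tool_rot: [-0.0, 0.707, 0.707, -0.0]
contact_force: [-0.3, 0.2, -1.6]
gripper_width: 0.289
t: 21.55
eef_pos: [0.5402, -0.252, 0.0788]
tool_rot: [0.0, 0.707, 0.707, 0.0]
contact_force: [-0.5, -0.6, -1.5]
gripper_width: 0.286
t: 21.75
eef_pos: [0.5402, -0.252, 0.0778]
tool_rot: [0.0, 0.707, 0.707, 0.0]
contact_force: [-0.2, 0.3, -0.8]
gripper_width: 0.287
```

```bash
python3 -m jog '0 0 0.0007 0 0 0 0.01; 0 0 0.0007 0 0 0 0.01; 0 0 0.0007 0 0 0 0.01'; python3 -m jog '0 0 0.0005 0 0 0 0.01; 0 0 0.0005 0 0 0 0.01'
```

```text
t: 22.05
eef_pos: [0.5401, -0.252, 0.0771]
tool_rot: [-0.0, 0.707, 0.707, 0.0]
contact_force: [-1.5, -0.5, -1.2]
gripper_width: 0.284
t: 22.25
eef_pos: [0.5402, -0.252, 0.0767]
tool_rot: [0.0, 0.707, 0.707, 0.0]
contact_force: [-0.5, -0.5, 0.2]
gripper_width: 0.286
```

Nose is touching the floor; release gently.

```bash
python3 -m jog '0 0 0 0 0 0 0.03; 0 0 0 0 0 0 0.035; 0 0 0 0 0 0 0.045; 0 0 0 0 0 0 0.06;0 0 0 0 0 0 0.075'; python3 -m jog '0 0 0 0 0 0 0.08; 0 0 0 0 0 0 0.08; 0 0 0 0 0 0 0.08'; python3 -m jog '0 0 -0.01 0 0 0 0.08; 0 0 -0.03 0 0 0 0.08; 0 0 -0.06 0 0 0 0.08; 0 0 -0.1 0 0 0 0.08; 0 0 -0.15 0 0 0 0.08'; python3 -m jog '0 0 -0.025 0 0 0 0.08; 0 0 -0.025 0 0 0 0.08; 0 0 -0.025 0 0 0 0.08; 0 0 -0.025 0 0 0 0.08'
python3 -c "
from h import *
st(); snap('wrist','w11'); crop('w11',170,115,130,110,6,'w11a'); snap('side','d11'); crop('d11',230,110,120,90,6,'d11a');st()
"
```

```text
t: 22.75
eef_pos: [0.5401, -0.252, 0.0766]
tool_rot: [0.0, 0.707, 0.707, 0.0]
contact_force: [-0.4, 0.1, 0.0]
gripper_width: 0.847
t: 23.05
eef_pos: [0.5401, -0.252, 0.0766]
tool_rot: [-0.0, 0.707, 0.707, 0.0]
contact_force: [0.5, -0.3, -1.1]
gripper_width: 0.937
t: 23.55
eef_pos: [0.539, -0.2516, 0.2275]
tool_rot: [-0.001, 0.707, 0.707, -0.001]
contact_force: [1.1, -0.0, 0.1]
gripper_width: 0.937
t: 23.95
eef_pos: [0.5393, -0.2516, 0.2506]
tool_rot: [-0.001, 0.707, 0.707, -0.0]
contact_force: [0.6, -0.2, -0.3]
gripper_width: 0.935
t 23.95 p [ 0.5393 -0.2516  0.2506] q [-1.000e-03  7.071e-01  7.071e-01 -4.000e-04] F [ 0.58 -0.21 -0.34] g 0.935
t 24.05 p [ 0.5393 -0.2516  0.2502] q [-1.200e-03  7.071e-01  7.071e-01 -6.000e-04] F [0.17 0.01 0.03] g 0.935
```

View pics/w11a.png

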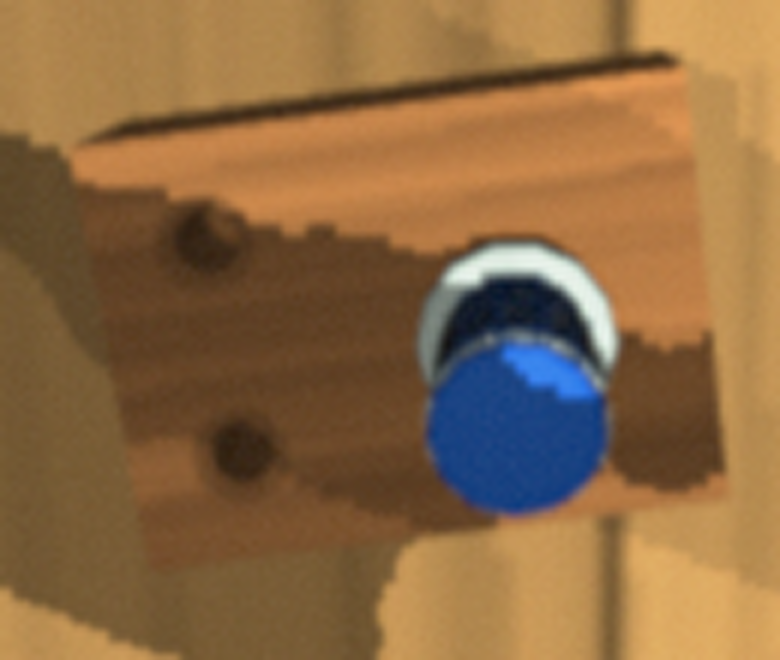

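View pics/d11a.png

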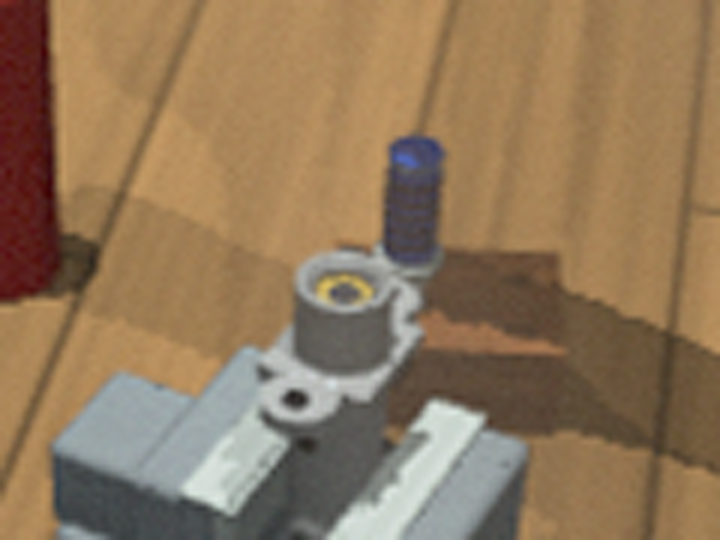

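```bash
python3 -c "
from h import *
workorder.hand_in(); st()"
```

```text
the job is handed in; nothing more can be done
the job is handed in; nothing more can be done
```

The stroke test is done and handed in at about 24 s of the 72 s allowed; the hand-in itself gives no verdict.

- **Press:** The nose met the piston near home, and the soft first stop came about 19–20 mm down. The solid second stop came about 29 mm down.
- **Hold:** I stayed on the solid stop for about 2.5 s. The wrist force read 17–20 N, or roughly 18–21 N on the piston once the tool's weight is added. I cannot read the piston contact force directly, so that figure is an estimate; every reading I took stayed well under 28 N.
- **Side load:** During the hold there was an unexplained sideways reading of 4–5 N, probably the nose leaning lightly on the bore wall. It was about 0 N once the tool was clear of the piston.
- **Return:** I eased the piston up at about 20 mm/s. The pictures show it home under its circlip, with the tool's weight the only force left when the tool came free.
- **Tool and arm:** The tool is back in its hole, with the handle top at the same side-camera pixel as at the start, (299, 135). The gripper is open and about 0.17 m above its grip height, touching nothing.
- **Bystanders:** The dish, reservoir and spray can were not approached. I did not re-measure their positions.

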